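Slide the white reference into the scanner's corner bay

TASK

Get the grain scanner ready for calibration: with your fingertips push the white reference holder over the glass until its long side lies flat against the back rail of the black frame, then slide it along that rail into the bay in the back left corner until it is fully home, and take your hand away. Never pick the holder up or tip it, do not lean on the glass or the frame, and leave the tins and the sample jar where they stand.

Things in the scene. Friction and masses are not known exactly. Their poses are not given: they have to be found in the camera images.
- scanner: A4 flatbed scanner without lid, fixed on the bench, light grey, 290 x 440 x 66 mm. Origin: centre of its underside, on the bench; +x to its back (away from the robot), +y to its left; turned up to 0.3 rad. Its flat glass is at z = 66 mm. On the glass a fixed black frame of rails 14 mm high, 12 mm wide; inside it the glass is 216 mm (x) by 300 mm (y), centred on the origin.
- back_rail (a point): foot of the back rail's inner face, at mid length, on the glass (scanner frame x = 108, y = 0, z = 66 mm); the straight rail runs along the scanner's y. Axes as the scanner's
- bay_mouth (a point): on the glass, middle of the bay's entrance (scanner x = 83.5, y = 110 mm). The bay is a slot 49 mm wide between the back rail and a parallel black fence 14 mm high, 6 mm thick; it is open towards -y only and ends 40 mm further at the left rail's inner face (y = 150). From the entrance a flared lip bends outwards from the fence to about x = 46, y = 99 mm. Pale green floor
- bay_home (a point): the point on the glass where the centre of the holder's underside lies when the holder is fully home, touching both the back rail and the left rail (scanner frame x = 85, y = 118, z = 66 mm); axes as the scanner's
- holder: white plastic block, loose on the glass, 46 mm (x) by 64 mm (y) by 16 mm high, 70 to 130 g; origin: centre of its underside, z up. In its top a blue-floored finger dish, 34 (x) by 50 mm (y) inside, 5 mm deep; its walls can be pushed from inside, or the block from outside. Starts in the open right or middle part, long side within 0.45 rad of parallel to the back rail. Stays where it is left
- tin: round aluminium moisture tin with its lid on, 55 mm across, 33 mm high, standing on the glass in the front left part of the frame; origin at the centre of its underside; a bystander
- open_tin: round open aluminium moisture tin, 55 mm across, 33 mm high, on the bench beside the scanner, left or right; origin at the centre of its underside; a bystander
- jar: closed jar of oat grain with a white cap, 62 mm across, 88 mm high, on the bench at the scanner's other side; origin at the centre of its underside; a bystander

How it is judged:
On the way:
1. the holder's long side lies flat against the back rail, short of the bay (x of holder in the frame of bay_home above -0.0025 m and y of holder in the frame of bay_home below -0.055 m and angle between the y axis of holder and the y axis of scanner, either way round below 0.07 rad and z of holder in the frame of bay_home below 0.003 m), for 0.1 s.
At the end, for the whole second after the job is handed in: The holder lies still and flat on the glass in the corner bay, within 2.5 mm of touching the back rail and 3 mm of touching the left rail, square to within 0.06 rad, and both tins and the jar are within 15 mm of where they began (x of holder in the frame of bay_home between -0.0025 and 0.0025 m and y of holder in the frame of bay_home between -0.003 and 0.003 m and z of holder in the frame of bay_home below 0.002 m and angle between the y axis of holder and the y axis of scanner, either way round below 0.06 rad and angle between holder's own z axis and vertical below 0.05 rad and linear speed of holder below 0.01 m/s and distance of each of tin, open_tin, jar from where it was at the start of the episode below 0.015 m).
It fails at once if the holder is lifted off the glass (over 8 mm) (z of holder in the frame of bay_home above 0.008 m).
It fails at once if the holder is tipped (over 0.2 rad) (angle between holder's own z axis and vertical above 0.2 rad).
It fails at once if the hand leans on the scanner's glass or frame (over 40 N) (contact force between the fingers and scanner above 40 N).
It fails at once if a tin or the jar is pushed more than 15 mm or tipped (distance of any of tin, open_tin, jar from where it was at the start of the episode above 0.015 m or angle between any of tin, open_tin, jar's own z axis and vertical above 0.3 rad).
It also fails if it takes over 48 s, if anything falls off the work surface, if the arm or the gripper's body presses on something with over 40 N, if the wrist force passes 120 N, or if a joint passes its speed limit or range.

ROBOT

A 6-joint arm with a two-finger parallel gripper is mounted at the origin on the work surface. World frame = base frame: x ahead of the robot, y to its left, z up, the work surface at z = 0. Lengths are in m, angles in rad, forces in N, time in s.
With the tool pointing down it reaches from about 0.325 to 0.75 m from the base axis. Payload 7.6 kg.
Tool frame: the origin (TCP) lies on the centre line of the jaws, within the pads' length; the fingertips stand 25 mm ahead of it and the grasp point (between the pads) lies 6 mm ahead of it; z points along the fingers, y is the direction in which the jaws open and shut (so a half turn about z gives the same grasp; the last joint's range is limited). The gripper opens to 85 mm and grips with 20 to 120 N. Pads are 22 mm wide; open, the fingers measure 114 mm over their backs; the gripper's body (76 mm by 85 mm) begins 54 mm behind the grasp point. The pads swing forward as they close: fully open they stand 13 mm farther back than shut.
Start: joints at [1.068, 0.052, 1.401, -0, 1.689, -0.07], TCP at [0.22, 0.477, 0.256] pointing down, gripper open.
Joint ranges: [-2.9, 2.9], [-0.91, 2.17], [0.12, 2.37], [-1.06, 4.2], [0.26, 2.73], [-2.93, 2.93]. Speed limits (rad/s): [2.57, 2.57, 3.01, 3.14, 3.14, 3.14].

INTERFACE

Orientations are given as a unit quaternion [w, x, y, z].
In Python, from rig import manip, eyes gives the robot as it stands.
- The arm moves only by the tool carry_out, never from a script. Its argument "rows" is a list of rows, each a list of 7 numbers: the finger opening in m, from 0 to 0.0854, then the shift along the world's x, y, z in m, then the turn, a rotation vector about the world's x, y, z in rad. A call has 1 to 20 rows; each row shifts and turns the commanded pose from where the row before left it; what a row does not reach is not made up. A row lasts 1/12 s, in which the tool goes at most 41.7 mm and 7.16 degrees, less where a joint would pass 70% of its speed; a pose out of reach is approached as far as the arm can. A call with a gripper value outside its range is refused whole. The fingers move at their own pace and stop on an object; the grip force is fixed at half the most. Time passes only in rows, so rows that do not move let the fingers close. It gives the time, the measured TCP pose, the force and the opening at its end, in the units of the state.
- manip.read_state(): the state, without advancing time (a new reading comes with each control period).
- eyes.read_camera(name): name is "scene" or "top" or "wrist"; returns (picture, depth): 480x640x3 uint8, red, green, blue; 480x640 float32, m along the optical axis (not along the pixel's ray), 0 where there is no reading.
- eyes.camera_model(name): a dict with "mtx" (3x3 intrinsics, pixels), "R" (3x3) and "t" (3): a world point X has camera coordinates R X + t; the wrist camera has in their place "mount" (4x4, takes a point from camera to tool coordinates, whose origin is the TCP and whose axes are the flange's). Camera axes: x right, y down, z forward; pixel columns grow to the right and rows downward; lengths in m; the calibration is good to about 2 mm. A picture is of the moment at which its call begins: read the wrist's pose just before it. camera_model takes no time and is no camera call.
- manip.sign_off(): hands the job in, once; it reports no verdict.
The state is a dict: "time_s": time; "q": joint angles; "qd": joint speeds; "joint_efforts": joint torques, N m; "tool_pos": TCP position; "tcp_rot": TCP orientation; "force": force on the tool from outside, world axes, zero at the start; "moment": the same for the moment, N m; "opening": opening from 0.0 (shut) to 1.0 (fully open).
Only numpy, scipy, OpenCV 4.12 (cv2) and the standard library are available. Lean on these libraries where they do the work, as an engineer would, in place of code of your own. Each camera call takes 0.05 s, during which the arm holds its last target. There are 200 camera calls.

## Working session

There is one attempt and no reset: what is moved stays moved. The work goes in short steps, Python scripts to look and compute and a tool call to move; the robot and the scene stay as the last step left them, time stands still between calls to the robot, and variables do not carry over. Pictures are saved under pics/ and viewed, about 8 in all and at most 12, crops included, and the job is handed in when it is done.

Besides the shell and the picture viewer there is one more tool, called after "Call:" as name(argument=value, ...), one argument or row to a line, values as JSON. carry_out: Moves the arm, as the interface text tells. Its arguments: {"type":"object","properties":{"rows":{"type":"array"}},"required":["rows"]}

```bash
ls; mkdir -p pics
python3 - <<'E'
from rig import manip, eyes
import cv2,numpy as np
s=manip.read_state();print(s)
for n in("top","scene"):
    p,d=eyes.read_camera(n); np.savez(f'/tmp/{n}.npz',p=p,d=d)
    cv2.imwrite(f'pics/{n}1.png',p[:,:,::-1]); m=eyes.camera_model(n); print(n,m)
print(eyes.camera_model("wrist"))
E
```

```text
pics
{'time_s': 0.0, 'q': array([ 1.06770180e+00,  5.28402872e-02,  1.40172899e+00,  1.31576772e-05,
        1.68855196e+00, -7.03009539e-02]), 'qd': array([ 0.00045815, -0.00241083, -0.00102781,  0.00132377, -0.00033042,
       -0.00161243]), 'joint_efforts': array([-7.71145569e-04, -3.81663001e+01, -3.60191917e+01, -1.98731623e-04,
        6.11740717e-03, -8.67923291e-06]), 'tool_pos': array([0.22004529, 0.47638522, 0.25546838]), 'tcp_rot': array([-2.22399276e-04,  2.14711033e-01,  9.76677320e-01, -7.31250855e-04]), 'force': array([ 0.12631434,  0.24545033, -0.20580682]), 'moment': array([ 0.05456924,  0.02842073, -0.01407608]), 'opening': 1.0012439092079917}
top {'mtx': array([[504.96694545,   0.        , 327.53647415],
       [  0.        , 504.96694545, 236.56714433],
       [  0.        ,   0.        ,   1.        ]]), 'R': array([[-4.47676794e-03, -9.99989431e-01, -1.04757938e-03],
       [-9.81994851e-01,  4.59404889e-03, -1.88851811e-01],
       [ 1.88854628e-01,  1.83271822e-04, -9.82005039e-01]]), 't': array([0.06233245, 0.56780369, 0.88765524])}
scene {'mtx': array([[521.
[... 160 characters left out ...]
1297615,  0.94960492,  0.0172172 ],
       [ 0.51473814,  0.18482927, -0.83718742],
       [-0.79817954, -0.25315735, -0.54664503]]), 't': array([ 0.15484254, -0.25452891,  1.64914407])}
{'mtx': array([[375.33483478,   0.        , 321.1914266 ],
       [  0.        , 375.33483478, 239.3971753 ],
       [  0.        ,   0.        ,   1.        ]]), 'mount': array([[ 2.11327714e-04, -9.66285855e-01, -2.57471553e-01,
         6.48706698e-02],
       [ 9.99999787e-01,  3.63126322e-04, -5.42025549e-04,
        -1.34838111e-03],
       [ 6.17246320e-04, -2.57471384e-01,  9.66285727e-01,
        -1.18614126e-01],
       [ 0.00000000e+00,  0.00000000e+00,  0.00000000e+00,
         1.00000000e+00]])}
```

View pics/top1.png

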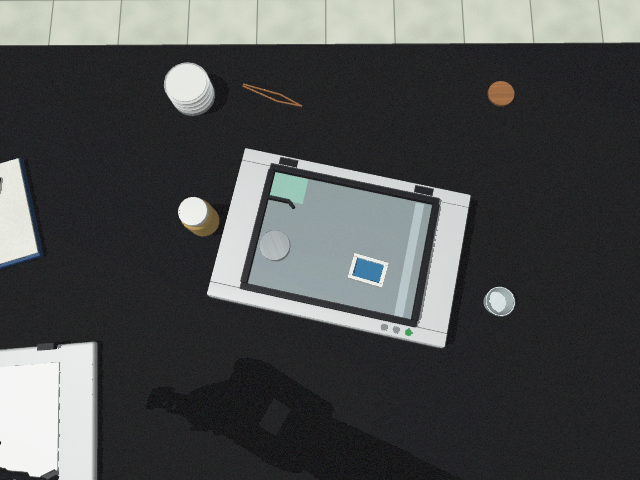

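Top view: the scanner spans about (208,295) to (470,195), turned by roughly -0.2 rad. The holder's blue dish is at (368,270), the bay's green floor at (289,190), and the lidded tin at (275,245). The jar is at left (199,216) and the open tin at right (500,301).

```bash
cat > h.py <<'E'
import cv2,numpy as np
from rig import manip,eyes
from scipy.spatial.transform import Rotation as Rot
def cam(name):
    m=eyes.camera_model(name)
    if name!="wrist": return m["mtx"],m["R"],np.array(m["t"])
    s=manip.read_state(); w,x,y,z=s["tcp_rot"]
    T=np.eye(4);T[:3,:3]=Rot.from_quat([x,y,z,w]).as_matrix();T[:3,3]=s["tool_pos"]
    W=np.linalg.inv(T@m["mount"]); return m["mtx"],W[:3,:3],W[:3,3]
def plane(c,uv,z):
    K,R,t=c; uv=np.asarray(uv,float).reshape(-1,2)
    d=np.c_[uv,np.ones(len(uv))]@np.linalg.inv(K).T@R; o=-R.T@t
    return (o+d*((z-o[2])/d[:,2])[:,None])[:,:2]
def proj(c,X):
    K,R,t=c; p=(np.atleast_2d(X)@R.T+t)@K.T; return p[:,:2]/p[:,2:]
def big(mask):
    n,l,st,_=cv2.connectedComponentsWithStats(mask.astype(np.uint8)); i=1+st[1:,4].argmax(); return l==i
def rect(c,mask,z):
    "centre, sizes (short,long), heading of long axis in (0,pi)"
    k=max(cv2.findContours(mask.astype(np.uint8),0,1)[0],key=cv2.contourArea).reshape(-1,2)
    P=plane(c,k,z); b=cv2.boxPoints(cv2.minAreaRect((P*1000).astype(np.float32)))/1000
    e=[b[1]-b[0],b[2]-b[1]]; e.sort(key=np.linalg.norm)
    return b.mean(0),[np.linalg.norm(v) for v in e],np.arctan2(e[1][1],e[1][0])%np.pi
def hs(p): return [a.astype(int) for a in cv2.split(cv2.cvtColor(p,cv2.COLOR_RGB2HSV))]
E
python3 - <<'E'
from h import *
c=cam("top");p=np.load('/tmp/top.npz')['p'];h,s,v=hs(p)
roi=np.zeros(v.shape,bool);roi[140:355,200:480]=1
body=big(roi&(v>60)&(s<60)&~((np.indices(v.shape)[1]<222)&(np.indices(v.shape)[0]<238)))
print('body',rect(c,body,.066))
fr=big(roi&~(v>60)&cv2.erode(cv2.convexHull and cv2.fillPoly(np.zeros(v.shape,np.uint8),[cv2.convexHull(np.argwhere(body)[:,::-1].astype(np.int32))],1),np.ones((7,7))).astype(bool))
print('frame',rect(c,fr,.08))
blue=big(roi&(s>120)&(h>95)&(h<120));print('blue',rect(c,blue,.077))
hol=big(roi&cv2.dilate(blue.astype(np.uint8),np.ones((11,11))).astype(bool)&((v>200)|blue));print('holder',rect(c,hol,.082))
g=big(roi&(h>60)&(h<90)&(s>40)&(v>100));print('green',rect(c,g,.066))
d=np.load('/tmp/top.npz')['d'];print(d[270,368],d[230,330])
E
```

```text
body (array([0.5517626 , 0.03596936], dtype=float32), [np.float32(0.22058782), np.float32(0.30152908)], np.float32(1.3508708))
frame (array([0.6302275 , 0.14043966], dtype=float32), [np.float32(0.011821102), np.float32(0.045012273)], np.float32(1.1527501))
blue (array([ 0.5022194 , -0.01236168], dtype=float32), [np.float32(0.032106753), np.float32(0.04824309)], np.float32(1.2843188))
holder (array([ 0.50234914, -0.01180381], dtype=float32), [np.float32(0.045563333), np.float32(0.06333016)], np.float32(1.2820114))
green (array([0.65984863, 0.1325621 ], dtype=float32), [np.float32(0.05016619), np.float32(0.06370407)], np.float32(1.3499044))
0.9071276 0.9334986
```

Call:
carry_out(
  rows=[
    [0.015,0.0165,-0.0285,0,0,0,0.0085],
    [0.015,0.0165,-0.0285,0,0,0,0.0085],
    [0.015,0.0165,-0.0285,0,0,0,0.0085],
    [0.015,0.0165,-0.0285,0,0,0,0.0085],
    [0.015,0.0165,-0.0285,0,0,0,0.0085],
    [0.015,0.0165,-0.0285,0,0,0,0.0085],
    [0.015,0.0165,-0.0285,0,0,0,0.0085],
    [0.015,0.0165,-0.0285,0,0,0,0.0085],
    [0.015,0.0165,-0.0285,0,0,0,0.0085],
    [0.015,0.0165,-0.0285,0,0,0,0.0085],
    [0.015,0.0165,-0.0285,0,0,0,0.0085],
    [0.015,0.0165,-0.0285,0,0,0,0.0085],
    [0.015,0.0165,-0.0285,0,0,0,0.0085],
    [0.015,0.0165,-0.0285,0,0,0,0.0085],
    [0.015,0.0165,-0.0285,0,0,0,0.0085],
    [0.015,0.0165,-0.0285,-0.02,0,0,0.0085],
    [0.015,0.0165,-0.0285,-0.02,0,0,0.0085],
    [0.015,0,0,-0.02,0,0,0],
    [0.015,0,0,0,0,0,0],
    [0.015,0,0,0,0,0,0],
  ],
)

```text
time_s: 1.77
tool_pos: [0.5, -0.0078, 0.1953]
tcp_rot: [-0.002, 0.144, 0.99, 0.0]
force: [1.2, 0.4, 1.2]
opening: 0.178
```

Run:
```python
from h import *
st=manip.read_state();c=cam("wrist");p,d=eyes.read_camera("wrist");cv2.imwrite('pics/w1.png',p[:,:,::-1]);np.savez('/tmp/w1.npz',p=p,d=d)
print(st['tool_pos'],st['tcp_rot'],st['opening'],st['force'])
h,s,v=hs(p)
blue=big((s>120)&(h>95)&(h<120));print('blue',rect(c,blue,.077),blue.sum())
T=np.linalg.inv(np.r_[np.c_[c[1],c[2]],[[0,0,0,1]]])
w,x,y,z=st["tcp_rot"];R=Rot.from_quat([x,y,z,w]).as_matrix();print('jaw heading',np.arctan2(R[1,1],R[0,1])%np.pi,'zaxis',R[:,2])
```

```text
[ 0.49998247 -0.00779692  0.1953442 ] [-1.61472661e-03  1.43889011e-01  9.89592512e-01  7.86741353e-05] 0.17793867759208276 [1.15558151 0.4445356  1.15016592]
blue (array([ 0.50284797, -0.0126439 ], dtype=float32), [np.float32(0.032172382), np.float32(0.049096584)], np.float32(1.2824138)) 3526
jaw heading 1.2820160253554198 zaxis [-3.17320204e-03  6.20393501e-04 -9.99994773e-01]
```

View pics/w1.png

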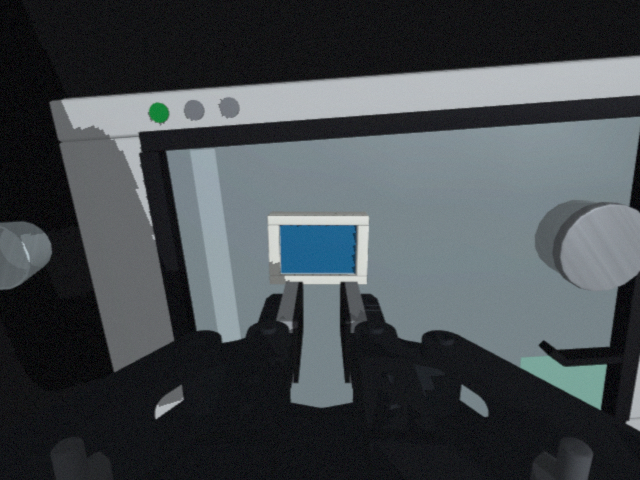

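Wrist view: the dish at (318,249) lies square to the jaws, with the bay's green floor at lower right (565,375). It agrees with the top camera to about 1 mm, so I descend over the dish.

Call:
carry_out(
  rows=[
    [0.015,0.003,-0.005,-0.017,0,0,0],
    [0.015,0,0,-0.017,0,0,0],
    [0.015,0,0,-0.017,0,0,0],
    [0.015,0,0,-0.017,0,0,0],
    [0.015,0,0,-0.017,0,0,0],
    [0.015,0,0,0,0,0,0],
    [0.015,0,0,0,0,0,0],
  ],
)

```text
time_s: 2.4
tool_pos: [0.5039, -0.0121, 0.1125]
tcp_rot: [0.0, 0.143, 0.99, 0.0]
force: [0.4, -0.3, 0.7]
opening: 0.175
```

Call:
carry_out(
  rows=[
    [0.015,0,0,-0.002,0,0,0],
    [0.015,0,0,-0.001,0,0,0],
    [0.015,0,0,0,0,0,0],
    [0.015,0,0,0,0,0,0],
  ],
)

```text
time_s: 2.73
tool_pos: [0.504, -0.0129, 0.1092]
tcp_rot: [0.001, 0.144, 0.99, 0.0]
force: [-0.3, -0.5, -0.2]
opening: 0.176
```

Call:
carry_out(
  rows=[
    [0.015,0,0,-0.001,0,0,0],
    [0.015,0,0,0,0,0,0],
    [0.015,0,0,0,0,0,0],
  ],
)

```text
time_s: 2.98
tool_pos: [0.5037, -0.0129, 0.1074]
tcp_rot: [-0.0, 0.144, 0.99, 0.0]
force: [0.4, -0.8, 0.1]
opening: 0.173
```

Call:
carry_out(
  rows=[
    [0.015,0,0,-0.001,0,0,0],
    [0.015,0,0,0,0,0,0],
    [0.015,0,0,0,0,0,0],
  ],
)

```text
time_s: 3.23
tool_pos: [0.5036, -0.0129, 0.1062]
tcp_rot: [-0.0, 0.144, 0.99, 0.0]
force: [-0.9, 0.1, 0.1]
opening: 0.183
```

Call:
carry_out(
  rows=[
    [0.015,0,0,-0.0015,0,0,0],
    [0.015,0,0,0,0,0,0],
    [0.015,0,0,0,0,0,0],
  ],
)

```text
time_s: 3.48
tool_pos: [0.5036, -0.0129, 0.1047]
tcp_rot: [-0.0, 0.144, 0.99, 0.0]
force: [0.0, -0.1, -0.2]
opening: 0.171
```

Call:
carry_out(
  rows=[
    [0.015,0,0,-0.001,0,0,0],
    [0.015,0,0,0,0,0,0],
    [0.015,0,0,0,0,0,0],
  ],
)

```text
time_s: 3.73
tool_pos: [0.5036, -0.0129, 0.1038]
tcp_rot: [-0.0, 0.144, 0.99, 0.0]
force: [-0.5, -0.1, -0.1]
opening: 0.177
```

Call:
carry_out(
  rows=[
    [0.015,0,0,-0.001,0,0,0],
    [0.015,0,0,0,0,0,0],
    [0.015,0,0,0,0,0,0],
  ],
)

```text
time_s: 3.98
tool_pos: [0.5036, -0.0129, 0.1028]
tcp_rot: [-0.0, 0.144, 0.99, 0.0]
force: [-0.3, 0.0, -0.2]
opening: 0.18
```

Call:
carry_out(
  rows=[
    [0.015,0,0,-0.001,0,0,0],
    [0.015,0,0,0,0,0,0],
    [0.015,0,0,0,0,0,0],
  ],
)

```text
time_s: 4.23
tool_pos: [0.5038, -0.0129, 0.1023]
tcp_rot: [0.0, 0.144, 0.99, 0.0]
force: [-1.8, -0.8, 5.0]
opening: 0.175
```

Call:
carry_out(
  rows=[
    [0.015,0,0,-0.001,0,0,0],
    [0.015,0,0,0,0,0,0],
    [0.015,0,0,0,0,0,0],
  ],
)

```text
time_s: 4.48
tool_pos: [0.5039, -0.0129, 0.1023]
tcp_rot: [0.0, 0.144, 0.99, 0.0]
force: [-6.3, 0.1, 11.0]
opening: 0.176
```

Contact at TCP z 0.1023 puts the fingertips at about 77 mm, which is the dish floor. I rise clear of it, turn to the rail's heading and push toward the back rail.

Call:
carry_out(
  rows=[
    [0.015,0,0,0.003,0,0,0],
    [0.015,0.002,-0.0004,0,0,0,0.023],
    [0.015,0.002,-0.0004,0,0,0,0.023],
    [0.015,0.002,-0.0004,0,0,0,0.022],
    [0.015,0.004,-0.0009,0,0,0,0],
    [0.015,0.006,-0.0013,0,0,0,0],
    [0.015,0.006,-0.0013,0,0,0,0],
    [0.015,0.006,-0.0013,0,0,0,0],
    [0.015,0.006,-0.0013,0,0,0,0],
    [0.015,0.006,-0.0013,0,0,0,0],
    [0.015,0.006,-0.0013,0,0,0,0],
    [0.015,0.006,-0.0013,0,0,0,0],
    [0.015,0.006,-0.0013,0,0,0,0],
    [0.015,0.006,-0.0013,0,0,0,0],
    [0.015,0,0,0,0,0,0],
    [0.015,0,0,0,0,0,0],
  ],
)

```text
time_s: 5.82
tool_pos: [0.568, -0.0267, 0.1039]
tcp_rot: [0.0, 0.11, 0.994, 0.0]
force: [0.0, 0.8, 0.3]
opening: 0.176
```

```bash
cat > look.py <<'E'
from h import *
import sys
st=manip.read_state();print(st['tool_pos'].round(4),st['force'].round(1),st['opening'].round(3))
w,x,y,z=st["tcp_rot"];R=Rot.from_quat([x,y,z,w]).as_matrix();print('jaw heading',np.arctan2(R[1,1],R[0,1])%np.pi)
c=cam("top");p,d=eyes.read_camera("top");cv2.imwrite(f'pics/t{sys.argv[1]}.png',cv2.resize(p[140:360,200:480,::-1],None,fx=2.8,fy=2.7))
pw,_=eyes.read_camera("wrist");cv2.imwrite(f'pics/w{sys.argv[1]}.png',pw[:,:,::-1])
E
python3 look.py 2
```

```text
Traceback (most recent call last):
  File "look.py", line 3, in <module>
    st=manip.read_state();print(st['tool_pos'].round(4),st['force'].round(1),st['opening'].round(3))
                                                                             ^^^^^^^^^^^^^^^^^^^
AttributeError: 'float' object has no attribute 'round'
```

```bash
sed -i "s/st\['opening'\].round(3)/round(st['opening'],3)/" look.py; python3 look.py 2
```

```text
[ 0.568  -0.0267  0.1039] [0.  0.8 0.3] 0.176
jaw heading 1.350415348259562
```

View pics/w2.png

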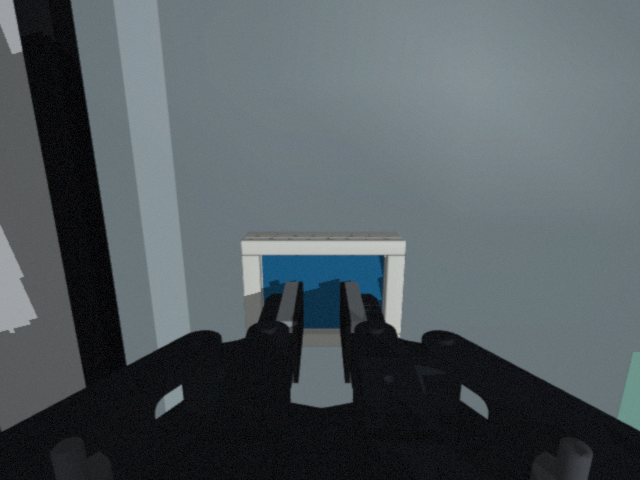

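The holder follows squarely: its front rim lies at row 245, level in the picture, with both fingertips on the back wall of the dish. By dead reckoning about 60 mm remain to the rail.

Call:
carry_out(
  rows=[
    [0.015,0.004,-0.0009,0,0,0,0],
    [0.015,0.006,-0.0013,0,0,0,0],
    [0.015,0.006,-0.0013,0,0,0,0],
    [0.015,0.006,-0.0013,0,0,0,0],
    [0.015,0.006,-0.0013,0,0,0,0],
    [0.015,0.006,-0.0013,0,0,0,0],
    [0.015,0.006,-0.0013,0,0,0,0],
    [0.015,0.006,-0.0013,0,0,0,0],
    [0.015,0.004,-0.0009,0,0,0,0],
    [0.015,0.003,-0.0007,0,0,0,0],
    [0.015,0,0,0,0,0,0],
    [0.015,0,0,0,0,0,0],
  ],
)

```text
time_s: 6.92
tool_pos: [0.6208, -0.0384, 0.1037]
tcp_rot: [0.0, 0.11, 0.994, 0.0]
force: [-0.4, -1.2, -0.9]
opening: 0.174
```

Call:
carry_out(
  rows=[
    [0.015,0.002,-0.0004,0,0,0,0],
    [0.015,0.002,-0.0004,0,0,0,0],
    [0.015,0,0,0,0,0,0],
  ],
)

```text
time_s: 7.17
tool_pos: [0.6249, -0.0391, 0.1038]
tcp_rot: [0.0, 0.11, 0.994, 0.0]
force: [0.4, -0.8, -0.2]
opening: 0.178
```

Call:
carry_out(
  rows=[
    [0.015,0.002,-0.0004,0,0,0,0],
    [0.015,0,0,0,0,0,0],
  ],
)

```text
time_s: 7.33
tool_pos: [0.6269, -0.0395, 0.1038]
tcp_rot: [0.0, 0.11, 0.994, 0.0]
force: [0.2, 0.2, 0.0]
opening: 0.173
```

Call:
carry_out(
  rows=[
    [0.015,0.001,-0.0002,0,0,0,0],
    [0.015,0.001,-0.0002,0,0,0,0],
    [0.015,0,0,0,0,0,0],
  ],
)

```text
time_s: 7.58
tool_pos: [0.6288, -0.0399, 0.1039]
tcp_rot: [0.0, 0.11, 0.994, 0.0]
force: [-0.2, 0.1, 0.1]
opening: 0.18
```

Call:
carry_out(
  rows=[
    [0.015,0.001,-0.0002,0,0,0,0],
    [0.015,0,0,0,0,0,0],
  ],
)

```text
time_s: 7.75
tool_pos: [0.6297, -0.0401, 0.1038]
tcp_rot: [-0.0, 0.11, 0.994, 0.0]
force: [-1.1, 0.6, 0.4]
opening: 0.177
```

Call:
carry_out(
  rows=[
    [0.015,0.001,-0.0002,0,0,0,0],
    [0.015,0,0,0,0,0,0],
  ],
)

```text
time_s: 7.92
tool_pos: [0.63, -0.0401, 0.1037]
tcp_rot: [-0.001, 0.11, 0.994, 0.0]
force: [-5.7, 0.2, 3.1]
opening: 0.178
```

Call:
carry_out(
  rows=[
    [0.015,0.001,-0.0002,0,0,0,0],
    [0.015,0,0,0,0,0,0],
    [0.015,0,0,0,0,0,0],
    [0.015,0,0,0,0,0,0],
  ],
)

```text
time_s: 8.25
tool_pos: [0.6302, -0.0401, 0.1037]
tcp_rot: [-0.002, 0.11, 0.994, 0.0]
force: [-10.6, 2.2, 6.1]
opening: 0.178
```

```bash
python3 look.py 3
```

```text
[ 0.6302 -0.0401  0.1037] [-10.6   2.2   6.1] 0.178
jaw heading 1.3506845916909513
```

View pics/w3.png

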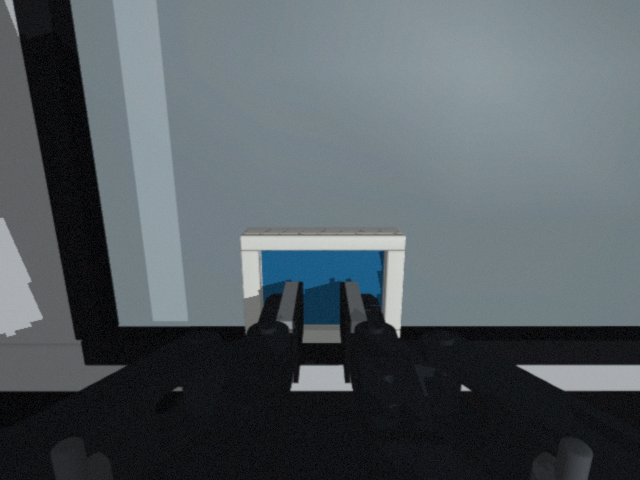

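The holder's back side lies along the rail (rail edge level at row 326, holder rim level at row 242), with about 10 N of pressure. I ease off 1 mm and slide left along the rail.

Call:
carry_out(
  rows=[
    [0.015,-0.0008,0.002,0,0,0,0],
    [0.015,0.0005,0.002,0,0,0,0],
    [0.015,0.0013,0.006,0,0,0,0],
    [0.015,0.0013,0.006,0,0,0,0],
    [0.015,0.0013,0.006,0,0,0,0],
    [0.015,0.0013,0.006,0,0,0,0],
    [0.015,0.0013,0.006,0,0,0,0],
    [0.015,0.0014,0.006,0,0,0,0],
    [0.015,0.0013,0.006,0,0,0,0],
    [0.015,0.0013,0.006,0,0,0,0],
    [0.015,0.0014,0.006,0,0,0,0],
    [0.015,0,0,0,0,0,0],
  ],
)

```text
time_s: 9.35
tool_pos: [0.6428, 0.0182, 0.1032]
tcp_rot: [-0.001, 0.11, 0.994, -0.0]
force: [-3.2, 2.4, 0.6]
opening: 0.17
```

Call:
carry_out(
  rows=[
    [0.015,0.0014,0.006,0,0,0,0],
    [0.015,0.0014,0.006,0,0,0,0],
    [0.015,0.0014,0.006,0,0,0,0],
    [0.015,0.0014,0.006,0,0,0,0],
    [0.015,0.0014,0.006,0,0,0,0],
    [0.015,0.0014,0.006,0,0,0,0],
    [0.015,0.0014,0.006,0,0,0,0],
    [0.015,0.0014,0.006,0,0,0,0],
    [0.015,0.0014,0.006,0,0,0,0],
    [0.015,0.0014,0.006,0,0,0,0],
    [0.015,0.0014,0.006,0,0,0,0],
    [0.015,0,0,0,0,0,0],
  ],
)

```text
time_s: 10.35
tool_pos: [0.6574, 0.0831, 0.1032]
tcp_rot: [-0.002, 0.11, 0.994, -0.001]
force: [-10.6, -2.0, 1.9]
opening: 0.176
```

```bash
python3 look.py 4
```

```text
[0.6574 0.0831 0.1032] [-10.6  -2.    1.9] 0.176
jaw heading 1.3503754880080008
```

View pics/w4.png

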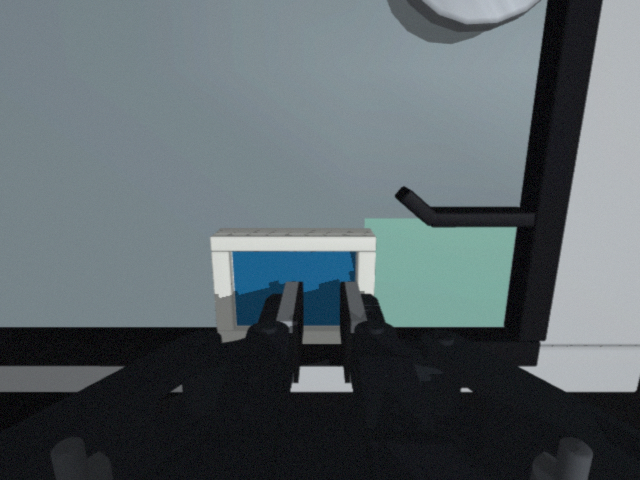

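The holder slides along the rail with its left end at the bay's green floor (375,275). The fence and lip at (410,200)–(530,215) leave the way clear. I ease the rail pressure and go in.

Call:
carry_out(
  rows=[
    [0.015,0.0,0.005,0,0,0,0],
    [0.015,0.001,0.005,0,0,0,0],
    [0.015,0.0011,0.005,0,0,0,0],
    [0.015,0.0011,0.005,0,0,0,0],
    [0.015,0.0011,0.005,0,0,0,0],
    [0.015,0.0011,0.005,0,0,0,0],
    [0.015,0.0011,0.005,0,0,0,0],
    [0.015,0.0007,0.003,0,0,0,0],
    [0.015,0,0,0,0,0,0],
  ],
)

```text
time_s: 11.2
tool_pos: [0.666, 0.1227, 0.1038]
tcp_rot: [0.0, 0.109, 0.994, 0.001]
force: [-2.4, 3.4, -1.8]
opening: 0.174
```

Call:
carry_out(
  rows=[
    [0.015,0.0004,0.002,0,0,0,0],
    [0.015,0.0004,0.002,0,0,0,0],
    [0.015,0,0,0,0,0,0],
  ],
)

```text
time_s: 11.45
tool_pos: [0.6667, 0.1257, 0.1038]
tcp_rot: [-0.0, 0.11, 0.994, 0.0]
force: [-2.9, 1.0, -1.3]
opening: 0.175
```

Call:
carry_out(
  rows=[
    [0.015,0.0004,0.002,0,0,0,0],
    [0.015,0,0,0,0,0,0],
    [0.015,0,0,0,0,0,0],
  ],
)

```text
time_s: 11.7
tool_pos: [0.6671, 0.1276, 0.1038]
tcp_rot: [0.0, 0.11, 0.994, 0.0]
force: [-2.5, -0.4, -1.9]
opening: 0.177
```

Call:
carry_out(
  rows=[
    [0.015,0.0004,0.0015,0,0,0,0],
    [0.015,0,0,0,0,0,0],
    [0.015,0,0,0,0,0,0],
  ],
)

```text
time_s: 11.95
tool_pos: [0.6674, 0.1291, 0.1038]
tcp_rot: [-0.0, 0.11, 0.994, 0.0]
force: [-4.3, -1.2, -1.5]
opening: 0.174
```

Call:
carry_out(
  rows=[
    [0.015,0.0004,0.0015,0,0,0,0],
    [0.015,0,0,0,0,0,0],
    [0.015,0,0,0,0,0,0],
  ],
)

```text
time_s: 12.2
tool_pos: [0.6678, 0.1306, 0.1038]
tcp_rot: [-0.0, 0.11, 0.994, 0.0]
force: [-4.9, -0.9, -1.2]
opening: 0.17
```

Call:
carry_out(
  rows=[
    [0.015,0.0004,0.0015,0,0,0,0],
    [0.015,0,0,0,0,0,0],
    [0.015,0,0,0,0,0,0],
  ],
)

```text
time_s: 12.45
tool_pos: [0.6681, 0.132, 0.1037]
tcp_rot: [-0.0, 0.11, 0.994, -0.0]
force: [-5.9, -1.6, -1.4]
opening: 0.173
```

Call:
carry_out(
  rows=[
    [0.015,0.0003,0.0015,0,0,0,0],
    [0.015,0,0,0,0,0,0],
    [0.015,0,0,0,0,0,0],
  ],
)

```text
time_s: 12.7
tool_pos: [0.6684, 0.1335, 0.1037]
tcp_rot: [-0.0, 0.11, 0.994, 0.0]
force: [-4.7, -1.2, -1.4]
opening: 0.177
```

Call:
carry_out(
  rows=[
    [0.015,0.0003,0.0015,0,0,0,0],
    [0.015,0,0,0,0,0,0],
    [0.015,0,0,0,0,0,0],
  ],
)

```text
time_s: 12.95
tool_pos: [0.6688, 0.135, 0.1037]
tcp_rot: [-0.0, 0.11, 0.994, 0.0]
force: [-4.8, -0.7, -1.9]
opening: 0.175
```

```bash
python3 look.py 5
```

```text
[0.6688 0.135  0.1037] [-4.8 -0.7 -1.9] 0.175
jaw heading 1.3505511026974144
```

View pics/w5.png

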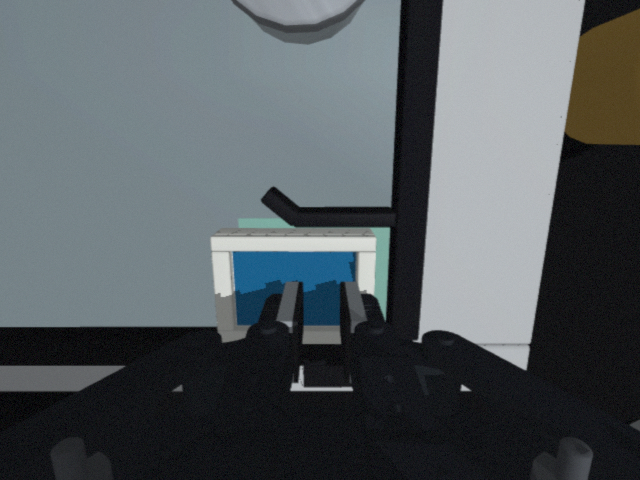

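The holder is in the bay, square, with a narrow green gap left to the left rail (columns 376–388, about 5 mm). I keep going until it touches.

Call:
carry_out(
  rows=[
    [0.015,0.0004,0.002,0,0,0,0],
    [0.015,0.0002,0.001,0,0,0,0],
    [0.015,0,0,0,0,0,0],
    [0.015,0,0,0,0,0,0],
  ],
)

```text
time_s: 13.38
tool_pos: [0.6694, 0.1381, 0.1038]
tcp_rot: [-0.0, 0.11, 0.994, 0.0]
force: [-4.7, -1.4, -1.2]
opening: 0.176
```

Call:
carry_out(
  rows=[
    [0.015,0.0002,0.001,0,0,0,0],
    [0.015,0,0,0,0,0,0],
    [0.015,0,0,0,0,0,0],
  ],
)

```text
time_s: 13.63
tool_pos: [0.6697, 0.1389, 0.1038]
tcp_rot: [-0.0, 0.11, 0.994, 0.0]
force: [-4.4, -1.2, -1.1]
opening: 0.174
```

Call:
carry_out(
  rows=[
    [0.015,0.0002,0.001,0,0,0,0],
    [0.015,0,0,0,0,0,0],
    [0.015,0,0,0,0,0,0],
  ],
)

```text
time_s: 13.88
tool_pos: [0.6699, 0.1399, 0.1038]
tcp_rot: [-0.0, 0.11, 0.994, 0.0]
force: [-4.8, -0.9, -1.7]
opening: 0.172
```

Call:
carry_out(
  rows=[
    [0.015,0.0002,0.001,0,0,0,0],
    [0.015,0,0,0,0,0,0],
    [0.015,0,0,0,0,0,0],
  ],
)

```text
time_s: 14.13
tool_pos: [0.6701, 0.141, 0.1039]
tcp_rot: [0.0, 0.11, 0.994, 0.0]
force: [-4.1, -0.8, -1.4]
opening: 0.169
```

Call:
carry_out(
  rows=[
    [0.015,0.0002,0.001,0,0,0,0],
    [0.015,0,0,0,0,0,0],
    [0.015,0,0,0,0,0,0],
  ],
)

```text
time_s: 14.38
tool_pos: [0.6703, 0.142, 0.1039]
tcp_rot: [0.0, 0.11, 0.994, 0.0]
force: [-4.0, -2.1, -0.9]
opening: 0.173
```

Call:
carry_out(
  rows=[
    [0.015,0.0002,0.001,0,0,0,0],
    [0.015,0,0,0,0,0,0],
    [0.015,0,0,0,0,0,0],
  ],
)

```text
time_s: 14.63
tool_pos: [0.6705, 0.1427, 0.1039]
tcp_rot: [-0.0, 0.11, 0.994, -0.0]
force: [-4.7, -2.5, 0.1]
opening: 0.178
```

Call:
carry_out(
  rows=[
    [0.015,0.0002,0.001,0,0,0,0],
    [0.015,0,0,0,0,0,0],
    [0.015,0,0,0,0,0,0],
  ],
)

```text
time_s: 14.88
tool_pos: [0.6705, 0.1428, 0.1038]
tcp_rot: [-0.0, 0.11, 0.994, -0.001]
force: [-6.9, -5.4, -0.2]
opening: 0.174
```

Call:
carry_out(
  rows=[
    [0.015,0.0002,0.001,0,0,0,0],
    [0.015,0.0002,0.001,0,0,0,0],
    [0.015,0,0,0,0,0,0],
    [0.015,0,0,0,0,0,0],
  ],
)

```text
time_s: 15.22
tool_pos: [0.6706, 0.1431, 0.1039]
tcp_rot: [-0.001, 0.111, 0.994, -0.002]
force: [-8.8, -11.4, 2.0]
opening: 0.175
```

```bash
python3 look.py 6; python3 -c "
import cv2
a=cv2.imread('pics/w6.png')[180:360,180:480];cv2.imwrite('pics/w6c.png',cv2.resize(a,None,fx=2.6,fy=2.6,interpolation=cv2.INTER_CUBIC))"
```

```text
[0.6706 0.1431 0.1039] [ -8.8 -11.4   2. ] 0.175
jaw heading 1.3483625978642082
```

View pics/w6c.png

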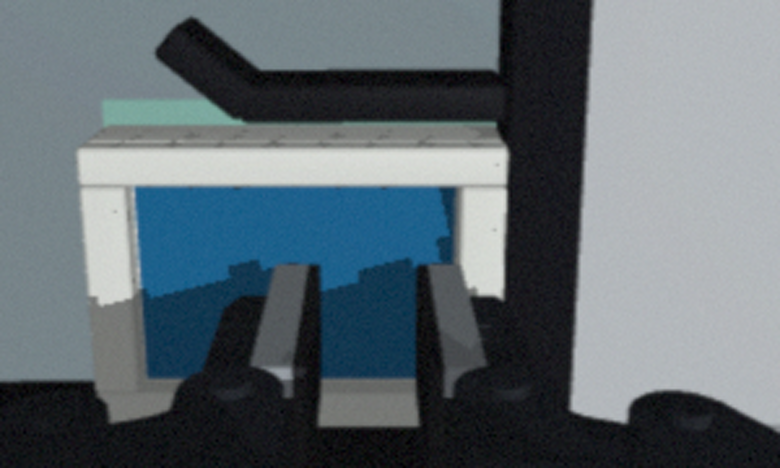

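The holder sits home: its right edge meets the left rail (crop column 497) and the even green strip at the fence (rows 100–122) shows it square against the back rail. I unload and lift straight up.

Call:
carry_out(
  rows=[
    [0.015,-0.001,-0.0015,0,0,0,0],
    [0.015,-0.001,-0.0015,0,0,0,0],
    [0.015,-0.002,-0.001,0,0,0,0],
    [0.015,-0.002,-0.001,0,0,0,0],
    [0.015,0,0,0,0,0,0],
    [0.015,0,0,0.003,0,0,0],
    [0.015,0,0,0.006,0,0,0],
    [0.015,0,0,0.015,0,0,0],
    [0.015,0,0,0.03,0,0,0],
    [0.015,0,0,0.03,0,0,0],
    [0.015,-0.015,-0.01,0.02,0,0,0],
    [0.015,-0.035,-0.01,0,0,0,0],
    [0.015,-0.035,-0.01,0,0,0,0],
    [0.015,-0.02,0,0,0,0,0],
    [0.015,0,0,0,0,0,0],
    [0.015,0,0,0,0,0,0],
  ],
)

```text
time_s: 16.65
tool_pos: [0.5599, 0.1112, 0.2093]
tcp_rot: [0.001, 0.11, 0.994, 0.0]
force: [0.3, -0.3, -0.2]
opening: 0.177
```

```bash
python3 look.py 7
python3 - <<'E'
from h import *
K,R,t=cam("wrist");c=(K,R,t);p=cv2.imread('pics/w7.png')[:,:,::-1].copy();h,s,v=hs(p)
blue=big((s>120)&(h>95)&(h<120));r=rect(c,blue,.077);print('blue',r)
y=-.220;C=np.array([.5518,.0360]);A=np.array([[np.cos(y),np.sin(y)],[-np.sin(y),np.cos(y)]]);print('scanner xy',A@(r[0]-C),'yaw err',r[2]-np.pi/2-y)
E
```

```text
[0.5599 0.1112 0.2093] [ 0.3 -0.3 -0.2] 0.177
jaw heading 1.350776769387202
blue (array([ 0.62379396, -0.00447252], dtype=float32), [np.float32(0.00074645976), np.float32(0.005064184)], np.float32(2.831476))
scanner xy [ 0.07909102 -0.02378582] yaw err 1.4806796
```

View pics/w7.png

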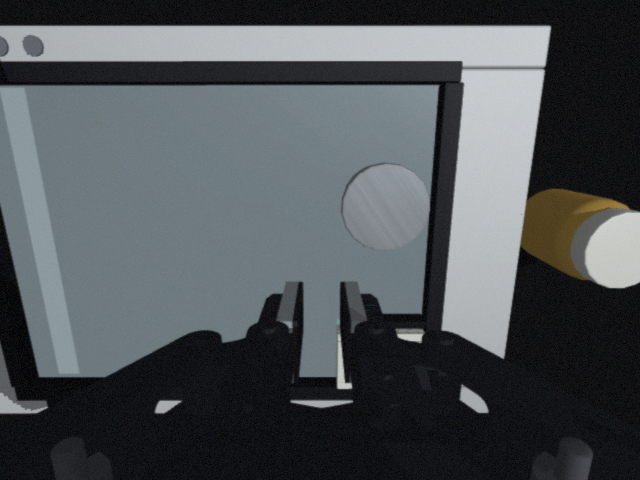

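The hand is clear, and the lidded tin (387,206) and jar stand in place, but the fingers hide the holder at (385,360). I move above it for a last look.

Call:
carry_out(
  rows=[
    [0.015,0.02,0.002,0.01,0,0,0],
    [0.015,0.025,0.005,0,0,0,0],
    [0.015,0.025,0.005,0,0,0,0],
    [0.015,0.025,0.005,0,0,0,0],
    [0.015,0.015,0.003,0,0,0,0],
    [0.015,0,0,0,0,0,0],
    [0.015,0,0,0,0,0,0],
    [0.015,0,0,0,0,0,0],
  ],
)

```text
time_s: 17.42
tool_pos: [0.6701, 0.131, 0.2174]
tcp_rot: [-0.0, 0.11, 0.994, -0.0]
force: [0.2, 0.1, -0.6]
opening: 0.174
```

```bash
python3 look.py 8
python3 - <<'E'
from h import *
c=cam("wrist");p=cv2.imread('pics/w8.png')[:,:,::-1].copy();h,s,v=hs(p)
blue=big((s>120)&(h>95)&(h<120));r=rect(c,blue,.077);print('blue',r)
y=-.220;C=np.array([.5518,.0360]);A=np.array([[np.cos(y),np.sin(y)],[-np.sin(y),np.cos(y)]]);print('scanner xy',A@(r[0]-C),'yaw err',r[2]-np.pi/2-y)
E
```

```text
[0.6701 0.131  0.2174] [ 0.2  0.1 -0.6] 0.174
jaw heading 1.3505414202733574
blue (array([0.6620567 , 0.13174832], dtype=float32), [np.float32(0.03187875), np.float32(0.04905958)], np.float32(1.3508227))
scanner xy [0.0867041  0.11750181] yaw err 2.631545e-05
```

View pics/w8.png

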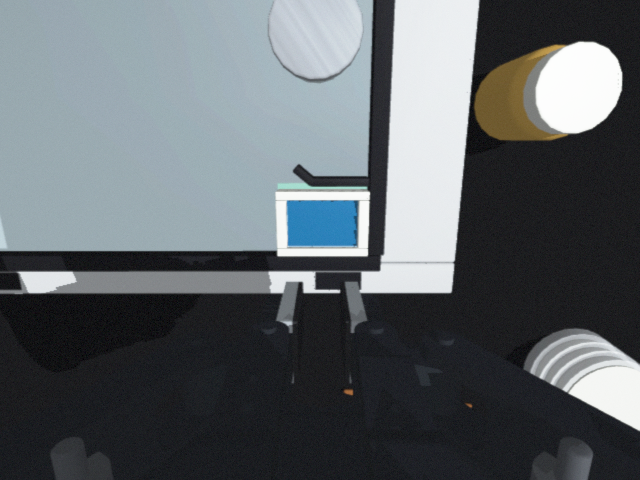

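The holder at (323,223) touches the back rail (row 255) and the left rail (column 369), and is square. The tin and jar are undisturbed. I hand the job in.

```bash
python3 -c "
from rig import manip
print(manip.sign_off())"
```

```text
the job is handed in; nothing more can be done
None
```

I handed the job in at about 17.5 s, with the holder home in the back left bay. I pushed it from inside its dish, square onto the back rail at about 10 N. Then I slid it along the rail into the bay until it met the left rail at about 11 N, and lifted the hand clear.

- **Holder position:** the last wrist view puts it at scanner x = 86.7 mm and y = 117.5 mm, against 85 and 118 for home, with a yaw error of about 0. The 1.7 mm excess in x is within the camera and frame-fit error, because the holder cannot pass the rail. In the picture it touches both rails, and the strip at the fence is even.
- **Bystanders:** the lidded tin and the jar look undisturbed. I did not re-measure them or look at the open tin again; the hand never went near it.
- **Disagreement:** the left rail contact came about 15 mm later in hand travel than I expected. The fingertips are narrower than the finger backs I had reckoned with. I stopped on the force rise and the picture instead.

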